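# Clamp a jar in the ratchet vice

### The job

The olive jar stands loose in the ratchet jar vice, whose direction lever is still set to loosen. Gently flip the lever over to tighten, then work the handle to and fro until the sliding jaw grips the jar firmly against the fixed jaw; the jar is glass, so stop as soon as the handle goes firm and do not crack it. Leave the jar upright and do not disturb the other things, then let go.

Things in the scene. Friction and masses are not known exactly. Their poses are not given: they have to be found in the camera images.
- vice: grey jar vice fixed to the worktop; base plate x -60 to 60, y -55 to 235 mm, 14 mm thick. Origin on the worktop under the axis of its upright spindle; z up. The jaw slides to +y and clamps the jar against the upright fixed jaw (face at y = 196 mm); a jar touching that has its axis at y = 165 mm. Ratchet wheel 68 mm across with 14 teeth on the spindle (z 67 to 79 mm); the handle swings above it.
- handle (a joint): angle of the steel handle bar about the spindle, rad, counter-clockwise from above positive; 0 = bar along the vice's -x; solid stops at +-0.65; stays where left. With the lever at tighten, growing angle (knob moving to the vice's -y) drives the jaw 14 mm per rad after up to 0.45 rad lost before a tooth bites; back it only clicks. At loosen the reverse. Several strokes are needed.
- knob (a point): top centre of the handle's knob, a black round upright post 22 mm thick, z 91 to 143 mm, 150 mm from the spindle axis; bar 20 mm wide, z 81 to 91 mm. Push at the knob across the bar: 1.5 to 3 N clicking back, 5.5 to 6 N running the jaw, then rising steeply over 10 to 15 mm of knob travel: 9 to 11 N is a firm grip, over 15 N cracks the jar. The stiff spindle keeps the grip when let go.
- lever_tip (a point): top of the upright tab of the direction lever, the dark steel thumb lever on the handle bar. Tab 12 mm along the bar, 6 mm across, z 94 to 128 mm. The lever's pivot is on the bar 58 mm from the spindle axis; the tab is 30 mm from the pivot, on the knob's side.
- pawl_lever (a joint): angle of the direction lever, rad, counter-clockwise from above positive, 0 = along the bar. Sprung over centre: rests at -0.42 (loosen, tab towards the jar) or +0.42 (tighten, tab away from the jar), or near 0.2 either side while on a tooth tip. Flip: push the tab across the bar 24 mm with about 2 N; it snaps over past 0. Over 2.3 N also swings the handle; 15 N damages it.
- jaw: sliding aluminium jaw, plate 64 mm wide, z 18 to 68 mm, on a steel rack. Axes as the vice; its origin lies on the spindle axis when the jaw is fully back; the pressing face is 104 mm along +y from this origin. It starts 20 to 30 mm short of clamping.
- olive_jar: glass jar of olives with dark lid and label, 62 mm thick, 83 mm high, origin at the centre of its underside, z up; stands loose on the base plate between the two jaws.
- tin_tuna: bystander: flat round tin, 86 mm across, 40 mm high; origin at the centre of its underside
- salt_shaker: bystander: glass salt shaker, 44 mm across, 90 mm high; origin at the centre of its underside
- tin_beans: bystander: round food tin, 75 mm across, 58 mm high; origin at the centre of its underside
Mind the look-alikes: they are no part of the job. What is shaped like the olive_jar but purple is not meant.

How it is judged:
By the outcome, as a careful person would: the job done as asked, in the order asked, and still so for the second after the job is handed in, with the robot touching nothing.
It also fails if it takes over 67 s, if anything falls off the work surface, if the arm or the gripper's body presses on something with over 40 N, if the wrist force passes 120 N, or if a joint passes its speed limit or range.

### The arm

A 6-joint arm with a two-finger parallel gripper is mounted at the origin on a cart in front of the work surface, level with it; the furniture and walls round the work are solid. World frame = base frame: x ahead of the robot, y to its left, z up, the work surface at z = 0. Lengths are in m, angles in rad, forces in N, time in s.
With the tool pointing down it reaches from about 0.375 to 0.9 m from the base axis. Payload 3.1 kg.
Tool frame: the origin (TCP) lies between the finger pads; the fingertips stand manip.nose_length ahead of it and the grasp point (between the pads) lies 5 mm behind it (manip.nose_length is the distance from the TCP to the fingertips, in m); z points along the fingers, y is the line along which they close (so a half turn about z gives the same grasp; the last joint's range is limited). The gripper opens to 85 mm and grips with 20 to 120 N. Pads are 22 mm wide; open, the fingers measure 114 mm over their backs; the gripper's body (76 mm by 85 mm) begins 54 mm behind the grasp point. The pads swing forward as they close: fully open they stand 13 mm farther back than shut.
Start: joints at [1.081, 0.527, 1.433, -0, 1.181, -0.178], TCP at [0.192, 0.595, 0.245] pointing down, gripper open.
Joint ranges: [-3.08, 3.08], [-0.75, 2.2], [0.22, 2.44], [-1.43, 4.57], [0, 2.65], [-2.85, 2.85]. Speed limits (rad/s): [2.79, 2.79, 3.14, 3.14, 3.14, 3.14].

### API

Orientations are given as a unit quaternion [x, y, z, w].
In Python, from station import monitor, eyes, job, manip gives the robot as it stands.
- The arm moves only by the shell command python3 -m pendant 'ROWS' [FORCE]. ROWS is JSON, a list that holds one entry, the list of rows, each a list of 7 numbers: the shift along the tool's x, y, z as a fraction of full scale, then the turn, a rotation vector about the tool's x, y, z as a fraction of full scale, then the opening, from 0 (shut) to 1 (fully open). A call has 1 to 20 rows; each row shifts and turns the commanded pose from where the row before left it, along the tool's axes as they then stand; what a row does not reach is not made up. Full scale, the value 1, is 800 mm for a shift and 0.12 rad for a turn. A row lasts 1/10 s, in which the tool goes at most 50 mm and 8.59 degrees, less where a joint would pass 70% of its speed; a pose out of reach is approached as far as the arm can. A call with a number of a shift or a turn outside -1 to 1 is refused whole. A call with a gripper value outside its range is refused whole. The fingers move at their own pace and stop on an object; FORCE is the grip in N (left out, the last holds). Time passes only in rows, so rows that do not move let the fingers close. It gives the time, the measured TCP pose, the force, the opening and the grip force at its end, in the units of the state.
- monitor.sense(): the state, without advancing time (a new reading comes with each control period).
- eyes.snapshot(name): name is "scene" or "top" or "wrist"; returns a dict with "pixels" (400x640x3 uint8, red, green, blue), "depth" (400x640 float32, m along the optical axis (not along the pixel's ray), 0 where there is no reading), "intrinsics" (3x3 intrinsics, pixels), "k1" (the pictures are not rectified: a ray, as slopes to the right and down, at radius r is drawn at 1 + k1 r^2 times it, then the intrinsics apply), "eye" and "attitude" of the camera in the world. Camera axes: x right, y down, z forward; pixel columns grow to the right and rows downward; lengths in m; the calibration is good to about 2 mm. A picture is of the moment at which its call begins.
- job.sign_off(): hands the job in; it is judged then, once.
The state is a dict: "t": time; "q": joint angles; "qd": joint speeds; "tau": joint torques, N m; "tcp_pos": TCP position; "tool_rot": TCP orientation; "force": force on the tool from outside, world axes, zero at the start; "ft_torque": the same for the moment, N m; "finger_gap": opening from 0.0 (shut) to 1.0 (fully open); "gripper_force": force on a finger pad.
Only numpy, scipy, OpenCV 4.12 (cv2) and the standard library are available. Lean on these libraries where they do the work, as an engineer would, in place of code of your own. Each camera call takes 0.05 s, during which the arm holds its last target. There are 200 camera calls.

## Working session

There is one attempt and no reset: what is moved stays moved. The work goes in short steps, Python scripts to look and compute and a shell command to move; the robot and the scene stay as the last step left them, time stands still between calls to the robot, and variables do not carry over. Pictures are saved under pics/ and viewed, at most 10 in all, crops included, and the job is handed in when it is done.

```bash
ls; mkdir -p pics; python3 - <<'E'
from station import monitor, eyes, job, manip
import cv2,numpy as np
s=monitor.sense();print({k:np.round(v,3).tolist() for k,v in s.items()},manip.nose_length)
for n in("scene","top"):
    p=eyes.snapshot(n);np.savez(f"pics/{n}0.npz",**p);cv2.imwrite(f"pics/{n}0.png",p["pixels"][:,:,::-1])
    print(n,p["eye"],p["attitude"],p["intrinsics"],p["k1"])
E
```

```text
pics
{'t': 0.0, 'q': [1.08, 0.528, 1.434, -0.0, 1.181, -0.178], 'qd': [0.001, -0.001, 0.001, -0.001, 0.001, 0.001], 'tau': [0.001, -44.235, -17.802, -0.0, 0.008, 0.0], 'tcp_pos': [0.191, 0.594, 0.244], 'tool_rot': [0.155, 0.988, -0.001, -0.0], 'force': [-0.217, 0.454, -0.233], 'ft_torque': [-0.006, -0.018, -0.047], 'gripper_force': 0.0, 'finger_gap': 1.003} 0.014
scene [-0.57114518 -0.80926809  0.86142721] [ 0.757835   -0.41326314  0.2521514  -0.43740069] [[445.27461156   0.         321.85867381]
 [  0.         445.27461156 202.74886048]
 [  0.           0.           1.        ]] -0.06116939519987447
top [ 0.2899688  -0.11452545  1.35766546] [ 0.71998326 -0.68482458  0.0774599  -0.0814823 ] [[379.12005491   0.         314.92220639]
 [  0.         379.12005491 201.80666263]
 [  0.           0.           1.        ]] -0.006988799216592744
```

View pics/scene0.png

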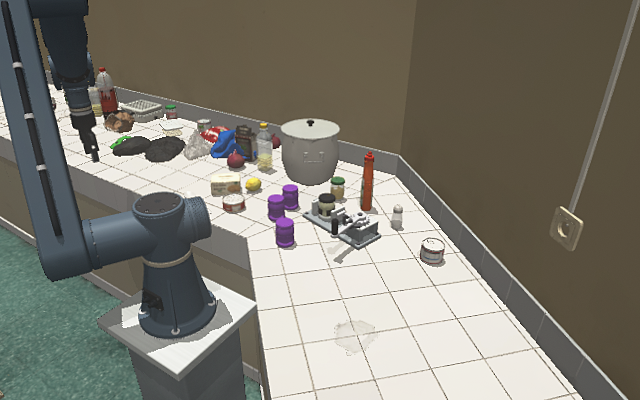

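View pics/top0.png

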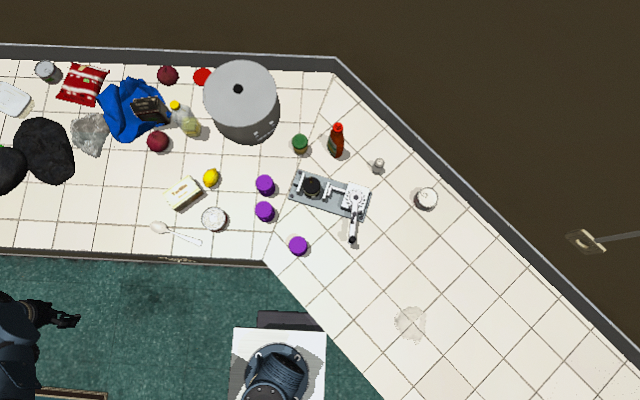

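The top view shows the vice: spindle near (356,197), olive jar near (311,187), knob near (352,240). The purple look-alikes are at (265,185), (265,211) and (298,245). I'll measure these and zoom in.

```bash
cat > h.py <<'E'
import numpy as np,cv2
from scipy.spatial.transform import Rotation as R
def ray(p,u,v):
    K=p["intrinsics"];d=np.array([(u-K[0,2])/K[0,0],(v-K[1,2])/K[1,1]]);s=d.copy()
    for _ in range(20): s=d/(1+p["k1"]*(s@s))
    return R.from_quat(p["attitude"]).apply([s[0],s[1],1.])
def onz(p,u,v,z):
    r=ray(p,u,v);return p["eye"]+r*(z-p["eye"][2])/r[2]
def pt(p,u,v):
    return p["eye"]+ray(p,u,v)*p["depth"][int(v),int(u)]
def pix(p,P):
    c=R.from_quat(p["attitude"]).inv().apply(np.asarray(P)-p["eye"]);s=c[:2]/c[2];K=p["intrinsics"]
    s=s*(1+p["k1"]*(s@s));return K[0,0]*s[0]+K[0,2],K[1,1]*s[1]+K[1,2]
E
python3 - <<'E'
from h import *
p=dict(np.load("pics/top0.npz"))
for n,u,v in(("spindle",356,197),("jar",311,187),("knob",352,240),("tuna?",426,199),("salt",378,166)): print(n,pt(p,u,v).round(3))
c=p["pixels"][160:260,280:400,::-1];cv2.imwrite("pics/topc.png",cv2.resize(c,(720,600),interpolation=cv2.INTER_CUBIC))
# plate points: height 8..20mm, grey
for u,v in((291,171),(288,200),(362,219),(371,185)): print(onz(p,u,v,.014).round(3))
E
```

```text
spindle [ 0.604 -0.24   0.093]
jar [ 0.63  -0.084  0.096]
knob [ 0.448 -0.226  0.145]
tuna? [ 0.618 -0.491  0.056]
salt [ 0.725 -0.317  0.075]
[ 0.71  -0.005  0.014]
[ 0.599 -0.001  0.014]
[ 0.543 -0.271  0.014]
[ 0.671 -0.302  0.014]
```

View pics/topc.png

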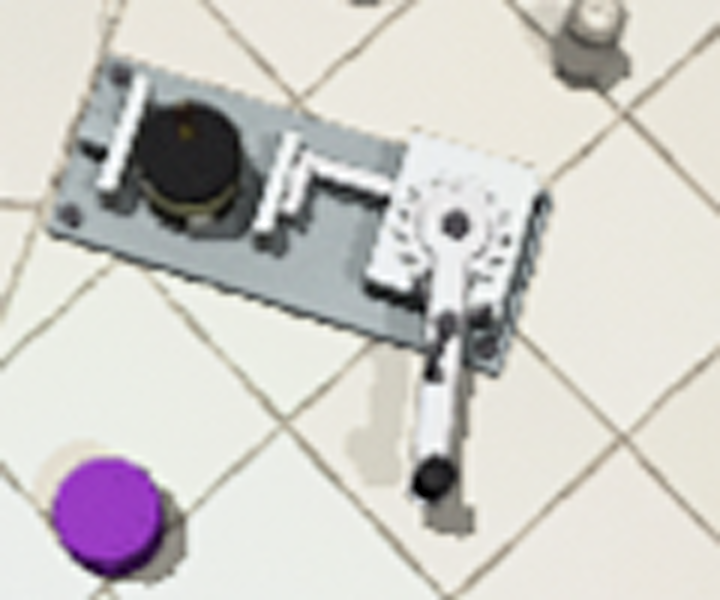

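The crop (6x, offset 280,160) shows spindle at crop (456,223), knob top (435,478), lever pivot (447,322), tab (434,368), jar lid (190,152). The tab is on the jar side of the bar, so the lever is at loosen.

```bash
python3 - <<'E'
from h import *
p=dict(np.load("pics/top0.npz"));f=lambda a,b:(280+(a-2.5)/6,160+(b-2.5)/6)
S=onz(p,*f(456,223),.093);K=onz(p,*f(435,478),.143);T=onz(p,*f(433,366),.128);J=onz(p,*f(190,152),.097);P=onz(p,*f(110,512),.083)
# plate yaw from long lower edge
a=onz(p,*f(48,236),.014);b=onz(p,*f(497,375),.014);d=a-b;yaw=np.arctan2(d[1],d[0])-np.pi/2
print("S",S,"K",K,"T",T,"J",J,"purple",P,"yaw",yaw,np.linalg.norm(d))
V=R.from_euler('z',yaw)
for n,q in(("K",K),("T",T),("J",J)): 
    l=V.inv().apply(q-S);print(n,l.round(4),np.linalg.norm(l[:2]))
l=V.inv().apply(K-S);print("handle",np.arctan2(-l[1],-l[0]), "bar world angle",np.arctan2(*(K-S)[1::-1]))
for n,q in (("faceFixed",f(122,140)),("jaw",f(278,185))):
    print(n,V.inv().apply(onz(p,*q,.07)-S).round(4))
E
```

```text
S [ 0.60425681 -0.23846954  0.093     ] K [ 0.45068191 -0.22600817  0.143     ] T [ 0.51422839 -0.22454795  0.128     ] J [ 0.63758867 -0.08436018  0.097     ] purple [ 0.43040433 -0.05016491  0.083     ] yaw -0.25652726069624343 0.2834230116554521
K [-0.1517 -0.0269  0.05  ] 0.15407963873694133
T [-0.0906 -0.0094  0.035 ] 0.09109844273270569
J [-0.0069  0.1575  0.004 ] 0.1576727958685045
handle 0.17556267079035767 bar world angle 3.0606280636839074
faceFixed [-0.0049  0.2003 -0.023 ]
jaw [-0.0033  0.1049 -0.023 ]
```

```bash
python3 -m pendant '[[[0,0,0,0,0,-0.96,0],[0,0,0,0,0,-0.96,0],[-0.0285,-0.0552,0,0,0,0,0],[-0.0285,-0.0552,0,0,0,0,0],[-0.0285,-0.0552,0,0,0,0,0],[-0.0285,-0.0552,0,0,0,0,0],[-0.0285,-0.0552,0,0,0,0,0],[-0.0285,-0.0552,0,0,0,0,0],[-0.0285,-0.0552,0,0,0,0,0],[-0.0285,-0.0552,0,0,0,0,0],[-0.0285,-0.0552,0,0,0,0,0],[-0.0285,-0.0552,0,0,0,0,0],[-0.0285,-0.0552,0,0,0,0,0],[-0.0285,-0.0552,0,0,0,0,0],[-0.0285,-0.0552,0,0,0,0,0],[-0.0285,-0.0552,0,0,0,0,0],[-0.0285,-0.0552,0,0,0,0,0],[-0.0285,-0.0552,0,0,0,0,0]]]' 20
```

```text
t: 1.9
tcp_pos: [0.498, -0.1411, 0.245]
tool_rot: [0.041, 0.999, 0.0, -0.0]
force: [0.2, 0.4, 0.1]
finger_gap: 0.002
gripper_force: 0.0
```

```bash
python3 -m pendant '[[[-0.028,-0.052,0,0,0,0,0],[0,0,0,0,0,0,0]]]'; python3 - <<'E'
from station import eyes
from h import *
p=eyes.snapshot("wrist");np.savez("pics/w1.npz",**p);cv2.imwrite("pics/w1.png",p["pixels"][:,:,::-1])
for P in([.604,-.2385,.093],[.4507,-.226,.143],[.5142,-.2245,.128]): print(pix(p,P))
E
```

```text
t: 2.1
tcp_pos: [0.5198, -0.1887, 0.2452]
tool_rot: [0.043, 0.999, -0.002, 0.002]
force: [0.3, 0.9, 0.6]
finger_gap: -0.002
gripper_force: 0.0
(np.float64(272.2444812229394), np.float64(280.95040922789264))
(np.float64(250.6051409570656), np.float64(109.38240671234202))
(np.float64(269.19830396919247), np.float64(197.125373630939))
```

View pics/w1.png

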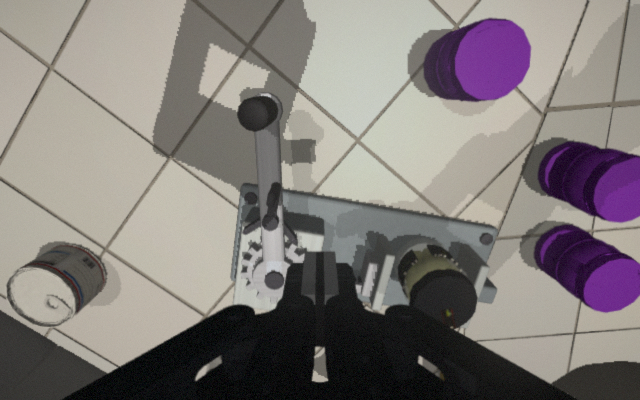

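The wrist view confirms it: knob top near (257,113), tab top near (276,188), spindle (273,280). I'll cast these for refined positions.

```bash
python3 - <<'E'
from h import *
p=dict(np.load("pics/w1.npz"))
for n,u,v,z in(("S",273,280,.093),("K",257,113,.143),("T",276,188,.128)):print(n,onz(p,u,v,z).round(4))
E
```

```text
S [ 0.6031 -0.2377  0.093 ]
K [ 0.4533 -0.2223  0.143 ]
T [ 0.5077 -0.2187  0.128 ]
```

```bash
python3 -m pendant '[[[0,0.0125,0.0325,0,0,0,0],[0,0,0.0325,0,0,0,0],[0,0,0.0325,0,0,0,0],[0,0,0.0325,0,0,0,0],[0,0,0.0325,0,0,0,0],[0,0,0,0,0,0,0],[0,0,0,0,0,0,0]]]';python3 -m pendant '[[[0,-0.01,0,0,0,0,0],[0,-0.005,0,0,0,0,0],[0,-0.0025,0,0,0,0,0],[0,0,0,0,0,0,0]]]'
```

```text
t: 2.85
tcp_pos: [0.517, -0.1712, 0.1153]
tool_rot: [0.04, 0.999, 0.001, -0.001]
force: [0.8, -0.3, 1.4]
finger_gap: 0.002
gripper_force: 0.0
t: 3.25
tcp_pos: [0.5168, -0.1871, 0.1161]
tool_rot: [0.041, 0.999, -0.0, 0.001]
force: [-1.0, -0.1, 0.4]
finger_gap: 0.004
gripper_force: 0.0
```

```bash
for i in 1; do python3 -m pendant '[[[0,-0.003,0,0,0,0,0],[0,-0.003,0,0,0,0,0],[0,-0.003,0,0,0,0,0],[0,-0.003,0,0,0,0,0],[0,-0.003,0,0,0,0,0],[0,-0.003,0,0,0,0,0],[0,0,0,0,0,0,0]]]'; done
python3 -m pendant '[[[0,-0.002,0,0,0,0,0],[0,-0.002,0,0,0,0,0],[0,-0.002,0,0,0,0,0],[0,-0.002,0,0,0,0,0],[0,-0.002,0,0,0,0,0],[0,-0.002,0,0,0,0,0],[0,0,0,0,0,0,0]]]'
python3 -m pendant '[[[0,-0.002,0,0,0,0,0],[0,-0.002,0,0,0,0,0],[0,-0.002,0,0,0,0,0],[0,-0.002,0,0,0,0,0],[0,-0.002,0,0,0,0,0],[0,0,0,0,0,0,0]]]'; python3 - <<'E'
from station import eyes
from h import *
p=eyes.snapshot("top");np.savez("pics/t2.npz",**p);w=eyes.snapshot("wrist")
c=p["pixels"][160:260,280:400,::-1];a=cv2.resize(c,(480,400),interpolation=cv2.INTER_CUBIC)
b=cv2.resize(w["pixels"][100:400,120:420,::-1],(320,320));b=cv2.copyMakeBorder(b,0,80,0,0,0)
cv2.imwrite("pics/t2.png",np.hstack([a,b]))
E
```

```text
t: 3.95
tcp_pos: [0.5153, -0.201, 0.1153]
tool_rot: [0.041, 0.999, -0.0, 0.0]
force: [-0.2, -0.5, -0.3]
finger_gap: 0.003
gripper_force: 0.0
t: 4.65
tcp_pos: [0.5144, -0.2103, 0.1152]
tool_rot: [0.041, 0.999, 0.0, -0.0]
force: [-0.2, 0.8, 0.6]
finger_gap: 0.0
gripper_force: 0.2
t: 5.25
tcp_pos: [0.514, -0.2187, 0.1154]
tool_rot: [0.041, 0.999, -0.0, 0.0]
force: [-1.1, -1.2, -0.3]
finger_gap: 0.003
gripper_force: 0.0
```

View pics/t2.png

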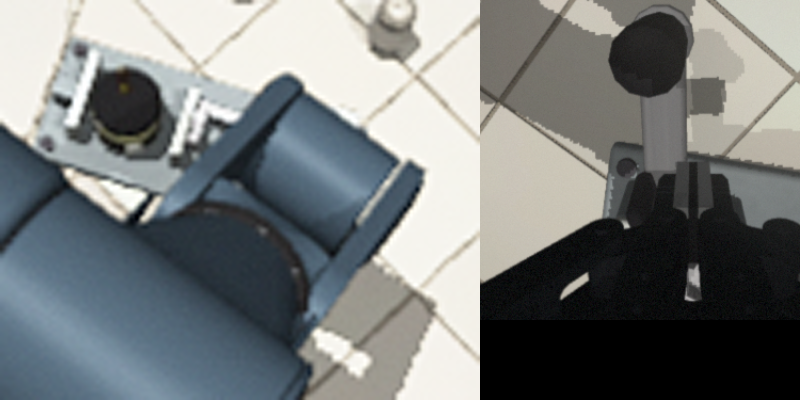

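The arm hides the vice from the top. In the wrist crop the finger stands over the bar and the tab is out of sight behind it. I'll go a little further, then back off and look.

```bash
python3 -m pendant '[[[0,-0.002,0,0,0,0,0],[0,-0.002,0,0,0,0,0],[0,-0.002,0,0,0,0,0],[0,-0.002,0,0,0,0,0],[0,0,0,0,0,0,0]]]'; python3 -m pendant '[[[0,0.015,0,0,0,0,0],[0,0.02,0,0,0,0,0],[0,0.02,-0.03,0,0,0,0],[0,0,-0.04,0,0,0,0],[0,0,-0.04,0,0,0,0],[0,0,-0.04,0,0,0,0],[0,0,0,0,0,0,0]]]';python3 - <<'E'
from station import eyes
from h import *
w=eyes.snapshot("wrist");np.savez("pics/w3.npz",**w)
cv2.imwrite("pics/w3.png",cv2.resize(w["pixels"][60:360,150:550,::-1],(800,600),interpolation=cv2.INTER_CUBIC))
E
```

```text
t: 5.85
tcp_pos: [0.5133, -0.2247, 0.1153]
tool_rot: [0.041, 0.999, 0.0, -0.0]
force: [-0.1, 0.0, -0.6]
finger_gap: -0.002
gripper_force: 0.3
t: 6.55
tcp_pos: [0.5193, -0.1805, 0.2398]
tool_rot: [0.04, 0.999, -0.002, 0.004]
force: [0.2, -0.2, -0.0]
finger_gap: -0.004
gripper_force: 0.0
```

View pics/w3.png

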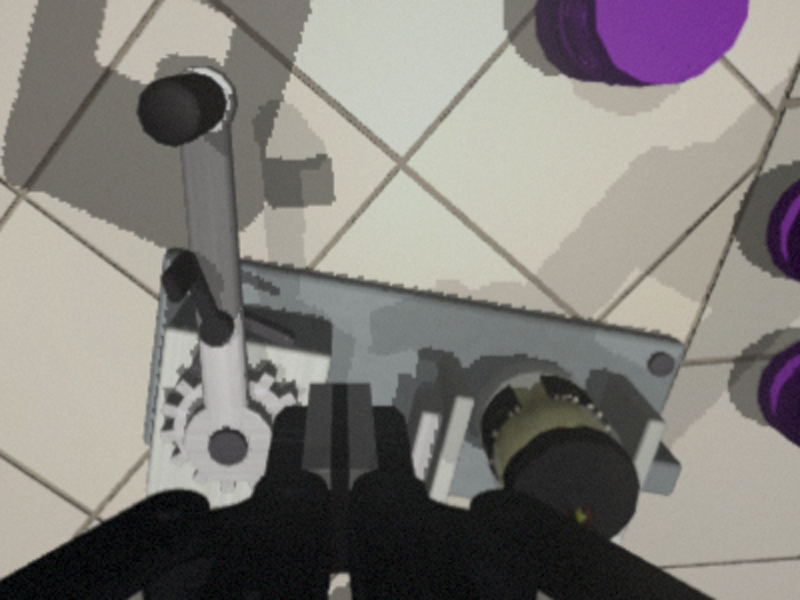

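The lever is flipped: the tab at crop (178,280) now lies on the side away from the jar. The knob top is at crop (170,110), i.e. pixel (235,115).

```bash
python3 - <<'E'
from h import *
from station import monitor
p=dict(np.load("pics/w3.npz"));s=monitor.sense()
K=onz(p,150+172/2,60+109/2,.143);S=onz(p,150+228/2,60+447/2,.093);print(K,S,np.arctan2(*(K-S)[1::-1]))
r=R.from_quat(s["tool_rot"]);print(s["tcp_pos"],r.inv().apply(K-s["tcp_pos"])/.8, np.arctan2(*r.apply([1,0,0])[1::-1]),s["q"][5])
E
```

```text
[ 0.45296808 -0.22669832  0.143     ] [ 0.6034964  -0.23644997  0.093     ] 3.076900194821089
[ 0.51802536 -0.17993773  0.23756952] [ 0.07692874 -0.06451072  0.11800034] 3.0615294701988764 -2.0289493575577238
```

```bash
python3 -m pendant '[[[0.0385,-0.032,0,0,0,0,0.5],[0.0385,-0.032,0,0,0,0,0.5],[0,0,0,0,0,0,0.5],[0,0,0,0,0,0,0.5],[0,0,0.03,0,0,0,0.5],[0,0,0.033,0,0,0,0.5],[0,0,0.033,0,0,0,0.5],[0,0,0.033,0,0,0,0.5],[0,0,0.03,0,0,0,0.5],[0,0,0,0,0,0,0.5],[0,0,0,0,0,0,0.5]]]'
```

```text
t: 7.7
tcp_pos: [0.4518, -0.2259, 0.1077]
tool_rot: [0.04, 0.999, 0.0, -0.0]
force: [-0.0, -0.3, 0.2]
finger_gap: 0.499
gripper_force: 0.0
```

```bash
python3 -m pendant '[[[0,-0.006,0,0,0,0,0.5],[0,-0.006,0,0,0,0,0.5],[-0.0001,-0.0056,0,0,0,-0.25,0.5],[-0.0001,-0.0056,0,0,0,-0.25,0.5],[-0.0001,-0.0056,0,0,0,-0.25,0.5],[-0.0001,-0.0056,0,0,0,-0.25,0.5],[-0.0001,-0.0056,0,0,0,-0.25,0.5],[-0.0001,-0.0056,0,0,0,-0.25,0.5]]]'
python3 -m pendant '[[[-0.0001,-0.0056,0,0,0,-0.25,0.5],[-0.0001,-0.0056,0,0,0,-0.25,0.5],[-0.0001,-0.0056,0,0,0,-0.25,0.5],[-0.0001,-0.0056,0,0,0,-0.25,0.5],[-0.0001,-0.0056,0,0,0,-0.25,0.5],[-0.0001,-0.0056,0,0,0,-0.25,0.5],[-0.0001,-0.0056,0,0,0,-0.25,0.5]]]'
cat > st.py <<'E'
from station import monitor
from h import *
s=monitor.sense();r=R.from_quat(s["tool_rot"]);S=np.array([.6033,-.2372]);d=np.array(s["tcp_pos"])[:2]-S
x=r.apply([1,0,0]);a=(np.arctan2(d[1],d[0])%6.2832)
print("tcp angle %.3f r %.4f"%(a-np.pi+.235,np.hypot(*d)),"tool yaw rel %.3f"%(np.arctan2(x[1],x[0])%6.2832-np.pi+.235),"z",s["tcp_pos"][2],"F tool",r.inv().apply(s["force"]).round(2),"q6",s["q"][5])
E
python3 st.py
```

```text
t: 8.5
tcp_pos: [0.4514, -0.2638, 0.1092]
tool_rot: [-0.049, 0.999, -0.0, 0.001]
force: [0.1, 1.0, 0.5]
finger_gap: 0.497
gripper_force: 0.7
t: 9.2
tcp_pos: [0.4571, -0.2923, 0.1089]
tool_rot: [-0.154, 0.988, 0.002, 0.0]
force: [1.0, 5.6, 0.2]
finger_gap: 0.5
gripper_force: 2.6
tcp angle 0.595 r 0.1563 tool yaw rel 0.543 z 0.10888372246079006 F tool [-2.67  5.01 -0.16] q6 -2.6576425449157206
```

```bash
python3 -m pendant '[[[-0.003,0.0125,0,0,0,0,0.5],[-0.003,0.0125,0,0,0,0,0.5],[-0.0002,0.0094,0,0,0,0.417,0.5],[-0.0002,0.0094,0,0,0,0.417,0.5],[-0.0002,0.0094,0,0,0,0.417,0.5],[-0.0002,0.0094,0,0,0,0.417,0.5],[-0.0002,0.0094,0,0,0,0.417,0.5],[-0.0002,0.0094,0,0,0,0.417,0.5],[-0.0002,0.0094,0,0,0,0.417,0.5],[-0.0002,0.0094,0,0,0,0.417,0.5],[-0.0002,0.0094,0,0,0,0.417,0.5],[-0.0002,0.0094,0,0,0,0.417,0.5]]]';python3 st.py
python3 -m pendant '[[[-0.0002,0.0094,0,0,0,0.417,0.5],[-0.0002,0.0094,0,0,0,0.417,0.5],[-0.0002,0.0094,0,0,0,0.417,0.5],[-0.0002,0.0094,0,0,0,0.417,0.5],[-0.0002,0.0094,0,0,0,0.417,0.5],[-0.0002,0.0094,0,0,0,0.417,0.5],[-0.0002,0.0094,0,0,0,0.417,0.5],[-0.0002,0.0094,0,0,0,0.417,0.5],[-0.0002,0.0094,0,0,0,0.417,0.5],[0,0,0,0,0,0,0.5]]]';python3 st.py
```

```text
t: 10.4
tcp_pos: [0.4518, -0.199, 0.1089]
tool_rot: [0.097, 0.995, -0.001, 0.001]
force: [1.0, -0.8, -0.5]
finger_gap: 0.504
gripper_force: 0.7
tcp angle -0.012 r 0.1563 tool yaw rel 0.041 z 0.10889333740754797 F tool [-1.12 -0.55  0.52] q6 -2.0178252026349255
t: 11.4
tcp_pos: [0.4784, -0.1366, 0.1087]
tool_rot: [0.315, 0.949, -0.0, 0.001]
force: [-0.3, 0.1, 0.2]
finger_gap: 0.501
gripper_force: 0.0
tcp angle -0.443 r 0.1603 tool yaw rel -0.406 z 0.10866455391481922 F tool [ 0.32 -0.11 -0.16] q6 -1.4329956324742408
```

```bash
python3 -m pendant '[[[-0.0025,0.0094,0,0,0,0.417,0.5],[-0.0025,0.0094,0,0,0,0.417,0.5],[-0.0025,0.0094,0,0,0,0.417,0.5],[-0.0025,0.0094,0,0,0,0.417,0.5],[0,0,0,0,0,0,0.5]]]';python3 st.py;python3 - <<'E'
from station import eyes
from h import *
w=eyes.snapshot("wrist");t=eyes.snapshot("top");np.savez("pics/t4.npz",**t)
a=cv2.resize(w["pixels"][:,:,::-1],(480,300));b=cv2.resize(t["pixels"][160:260,280:380,::-1],(300,300))
cv2.imwrite("pics/w4.png",np.hstack([a,b]))
E
```

```text
t: 11.9
tcp_pos: [0.5039, -0.1197, 0.1083]
tool_rot: [0.408, 0.913, -0.0, 0.0]
force: [-0.3, 0.5, -0.0]
finger_gap: 0.496
gripper_force: 0.0
tcp angle -0.634 r 0.1539 tool yaw rel -0.606 z 0.10830062752414056 F tool [0.59 0.12 0.01] q6 -1.179301896528911
```

View pics/w4.png

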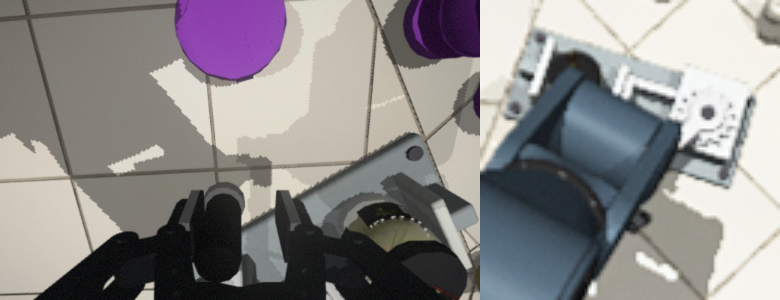

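The knob sits between the pads, touching the left one in the wrist view at (222,235). Now the second driving stroke.

```bash
python3 -m pendant '[[[0,-0.0125,0,0,0,0,0.5],[-0.0002,-0.0075,0,0,0,-0.333,0.5],[-0.0002,-0.0075,0,0,0,-0.333,0.5],[-0.0002,-0.0075,0,0,0,-0.333,0.5],[-0.0002,-0.0075,0,0,0,-0.333,0.5],[-0.0002,-0.0075,0,0,0,-0.333,0.5],[-0.0002,-0.0075,0,0,0,-0.333,0.5],[-0.0002,-0.0075,0,0,0,-0.333,0.5],[-0.0002,-0.0075,0,0,0,-0.333,0.5],[-0.0002,-0.0075,0,0,0,-0.333,0.5],[-0.0002,-0.0075,0,0,0,-0.333,0.5],[-0.0002,-0.0075,0,0,0,-0.333,0.5],[-0.0002,-0.0075,0,0,0,-0.333,0.5],[-0.0002,-0.0075,0,0,0,-0.333,0.5],[-0.0002,-0.0075,0,0,0,-0.333,0.5]]]';python3 st.py
python3 -m pendant '[[[-0.0002,-0.0075,0,0,0,-0.333,0.5],[-0.0002,-0.0075,0,0,0,-0.333,0.5],[-0.0002,-0.0075,0,0,0,-0.333,0.5],[-0.0002,-0.0075,0,0,0,-0.333,0.5],[-0.0002,-0.0075,0,0,0,-0.333,0.5],[-0.0002,-0.0075,0,0,0,-0.333,0.5]]]';python3 st.py
```

```text
t: 13.5
tcp_pos: [0.4532, -0.1975, 0.1084]
tool_rot: [0.141, 0.99, 0.0, 0.001]
force: [4.7, 3.9, -0.5]
finger_gap: 0.503
gripper_force: 2.5
tcp angle -0.023 r 0.1552 tool yaw rel -0.048 z 0.10838424661414447 F tool [-3.45  5.03  0.51] q6 -1.92927608644546
t: 14.1
tcp_pos: [0.4467, -0.2321, 0.1082]
tool_rot: [0.021, 1.0, 0.001, 0.0]
force: [3.5, 4.9, 0.3]
finger_gap: 0.498
gripper_force: 2.5
tcp angle 0.202 r 0.1567 tool yaw rel 0.192 z 0.10821571635473982 F tool [-3.3   5.08 -0.25] q6 -2.2333478464982783
```

```bash
python3 -m pendant '[[[-0.0006,-0.0075,0,0,0,-0.333,0.5],[-0.0006,-0.0075,0,0,0,-0.333,0.5],[-0.0006,-0.0075,0,0,0,-0.333,0.5],[-0.0006,-0.0075,0,0,0,-0.333,0.5]]]';python3 st.py
python3 -m pendant '[[[-0.0006,-0.0056,0,0,0,-0.25,0.5],[-0.0006,-0.0056,0,0,0,-0.25,0.5],[-0.0006,-0.0056,0,0,0,-0.25,0.5]]]';python3 st.py
```

```text
t: 14.5
tcp_pos: [0.4477, -0.2551, 0.1081]
tool_rot: [-0.059, 0.998, 0.002, -0.001]
force: [0.4, 5.8, 4.3]
finger_gap: 0.501
gripper_force: 2.7
tcp angle 0.349 r 0.1566 tool yaw rel 0.353 z 0.10812105062059117 F tool [-1.12  5.73 -4.23] q6 -2.426280308387911
t: 14.8
tcp_pos: [0.4498, -0.2674, 0.1079]
tool_rot: [-0.104, 0.995, 0.003, -0.002]
force: [-1.9, 6.1, 2.8]
finger_gap: 0.5
gripper_force: 2.8
tcp angle 0.429 r 0.1564 tool yaw rel 0.443 z 0.10788162326564096 F tool [ 0.64  6.36 -2.75] q6 -2.5303066617569567
```

```bash
python3 -m pendant '[[[-0.0006,-0.0056,0,0,0,-0.25,0.5],[-0.0006,-0.0056,0,0,0,-0.25,0.5],[-0.0006,-0.0056,0,0,0,-0.25,0.5]]]';python3 st.py
```

```text
t: 15.1
tcp_pos: [0.4533, -0.2796, 0.1075]
tool_rot: [-0.149, 0.989, 0.004, -0.003]
force: [-4.3, 4.5, 1.9]
finger_gap: 0.501
gripper_force: 2.9
tcp angle 0.510 r 0.1558 tool yaw rel 0.534 z 0.10745007113205662 F tool [ 2.77  5.56 -1.88] q6 -2.6321802127186156
```

```bash
python3 -m pendant '[[[-0.002,0.0125,0,0,0,0,0.5],[-0.002,0.0125,0,0,0,0.4,0.5],[-0.0006,0.0094,0,0,0,0.417,0.5],[-0.0006,0.0094,0,0,0,0.417,0.5],[-0.0006,0.0094,0,0,0,0.417,0.5],[-0.0006,0.0094,0,0,0,0.417,0.5],[-0.0006,0.0094,0,0,0,0.417,0.5],[-0.0006,0.0094,0,0,0,0.417,0.5],[-0.0006,0.0094,0,0,0,0.417,0.5],[-0.0006,0.0094,0,0,0,0.417,0.5],[-0.0006,0.0094,0,0,0,0.417,0.5],[-0.0006,0.0094,0,0,0,0.417,0.5]]]';python3 st.py
python3 -m pendant '[[[-0.0006,0.0094,0,0,0,0.417,0.5],[-0.0006,0.0094,0,0,0,0.417,0.5],[-0.0006,0.0094,0,0,0,0.417,0.5],[-0.0006,0.0094,0,0,0,0.417,0.5],[-0.0006,0.0094,0,0,0,0.417,0.5],[-0.0006,0.0094,0,0,0,0.417,0.5],[-0.0006,0.0094,0,0,0,0.417,0.5],[-0.0006,0.0094,0,0,0,0.417,0.5],[-0.0006,0.0094,0,0,0,0.417,0.5],[-0.0006,0.0094,0,0,0,0.417,0.5],[0,0,0,0,0,0,0.5]]]';python3 st.py
```

```text
t: 16.3
tcp_pos: [0.4579, -0.1884, 0.1085]
tool_rot: [0.127, 0.992, -0.001, 0.001]
force: [-0.0, -1.8, 0.3]
finger_gap: 0.5
gripper_force: 0.7
tcp angle -0.089 r 0.1534 tool yaw rel -0.019 z 0.10854008976602823 F tool [-0.45 -1.74 -0.3 ] q6 -1.9324381340977774
t: 17.4
tcp_pos: [0.4961, -0.1237, 0.1083]
tool_rot: [0.367, 0.93, -0.0, 0.001]
force: [-0.6, -0.0, -0.1]
finger_gap: 0.495
gripper_force: 0.0
tcp angle -0.579 r 0.1561 tool yaw rel -0.516 z 0.1083469400218571 F tool [ 0.4  -0.42  0.15] q6 -1.2825872202078985
```

```bash
cat > chk.py <<'E'
import sys
from station import monitor
from h import *
s=monitor.sense();f=R.from_quat(s["tool_rot"]).inv().apply(s["force"])[1]
sys.exit(f>float(sys.argv[1]))
E
python3 -m pendant '[[[-0.001,-0.0125,0,0,0,0,0.5],[-0.001,-0.0125,0,0,0,0,0.5],[-0.0003,-0.0056,0,0,0,-0.25,0.5],[-0.0003,-0.0056,0,0,0,-0.25,0.5]]]';python3 st.py
python3 chk.py 7.2 && python3 -m pendant '[[[-0.0003,-0.0056,0,0,0,-0.25,0.5],[-0.0003,-0.0056,0,0,0,-0.25,0.5]]]' | grep force: ; python3 st.py
python3 chk.py 7.2 && python3 -m pendant '[[[-0.0003,-0.0056,0,0,0,-0.25,0.5],[-0.0003,-0.0056,0,0,0,-0.25,0.5]]]' | grep force: ; python3 st.py
python3 chk.py 7.2 && python3 -m pendant '[[[-0.0003,-0.0056,0,0,0,-0.25,0.5],[-0.0003,-0.0056,0,0,0,-0.25,0.5]]]' | grep force: ; python3 st.py
python3 chk.py 7.2 && python3 -m pendant '[[[-0.0003,-0.0056,0,0,0,-0.25,0.5],[-0.0003,-0.0056,0,0,0,-0.25,0.5]]]' | grep force: ; python3 st.py
```

```text
t: 17.8
tcp_pos: [0.4768, -0.1475, 0.1081]
tool_rot: [0.339, 0.941, 0.0, 0.0]
force: [1.6, 0.3, -1.2]
finger_gap: 0.498
gripper_force: 0.7
tcp angle -0.382 r 0.1550 tool yaw rel -0.457 z 0.10808769749706643 F tool [-0.99  1.24  1.24] q6 -1.4036300783887752
tcp angle -0.382 r 0.1550 tool yaw rel -0.457 z 0.10808769749706643 F tool [-0.99  1.24  1.24] q6 -1.4036300783887752
tcp angle -0.382 r 0.1550 tool yaw rel -0.457 z 0.10808769749706643 F tool [-0.99  1.24  1.24] q6 -1.4036300783887752
tcp angle -0.382 r 0.1550 tool yaw rel -0.457 z 0.10808769749706643 F tool [-0.99  1.24  1.24] q6 -1.4036300783887752
tcp angle -0.382 r 0.1550 tool yaw rel -0.457 z 0.10808769749706643 F tool [-0.99  1.24  1.24] q6 -1.4036300783887752False
False
False
False
```

```bash
sed -i 's/sys.exit(f>float(sys.argv\[1\]))/sys.exit(int(f>float(sys.argv[1])))/' chk.py
python3 chk.py 7.2 && python3 -m pendant '[[[-0.0003,-0.0056,0,0,0,-0.25,0.5],[-0.0003,-0.0056,0,0,0,-0.25,0.5]]]' >/dev/null; python3 st.py
python3 chk.py 7.2 && python3 -m pendant '[[[-0.0003,-0.0056,0,0,0,-0.25,0.5],[-0.0003,-0.0056,0,0,0,-0.25,0.5]]]' >/dev/null; python3 st.py
python3 chk.py 7.2 && python3 -m pendant '[[[-0.0003,-0.0056,0,0,0,-0.25,0.5],[-0.0003,-0.0056,0,0,0,-0.25,0.5]]]' >/dev/null; python3 st.py
python3 chk.py 7.2 && python3 -m pendant '[[[-0.0003,-0.0056,0,0,0,-0.25,0.5],[-0.0003,-0.0056,0,0,0,-0.25,0.5]]]' >/dev/null; python3 st.py
python3 chk.py 7.2 && python3 -m pendant '[[[-0.0003,-0.0056,0,0,0,-0.25,0.5],[-0.0003,-0.0056,0,0,0,-0.25,0.5]]]' >/dev/null; python3 st.py
```

```text
tcp angle -0.324 r 0.1551 tool yaw rel -0.397 z 0.10811490132552035 F tool [-0.67  0.78  0.69] q6 -1.4820010354839195
tcp angle -0.267 r 0.1552 tool yaw rel -0.337 z 0.10816725017446265 F tool [-0.6   1.32  0.6 ] q6 -1.5605557356350954
tcp angle -0.209 r 0.1555 tool yaw rel -0.277 z 0.10820401918184043 F tool [-0.36  0.89 -0.41] q6 -1.639182187976566
tcp angle -0.151 r 0.1558 tool yaw rel -0.217 z 0.10821831500280943 F tool [0.14 0.72 0.34] q6 -1.7176743245245987
tcp angle -0.094 r 0.1563 tool yaw rel -0.157 z 0.10818879591758199 F tool [-1.04  0.64  0.55] q6 -1.7958977874247612
```

```bash

python3 chk.py 7.2 && python3 -m pendant '[[[-0.0006,-0.0056,0,0,0,-0.25,0.5],[-0.0006,-0.0056,0,0,0,-0.25,0.5]]]' >/dev/null; python3 st.py
python3 chk.py 7.2 && python3 -m pendant '[[[-0.0006,-0.0056,0,0,0,-0.25,0.5],[-0.0006,-0.0056,0,0,0,-0.25,0.5]]]' >/dev/null; python3 st.py
python3 chk.py 7.2 && python3 -m pendant '[[[-0.0006,-0.0056,0,0,0,-0.25,0.5],[-0.0006,-0.0056,0,0,0,-0.25,0.5]]]' >/dev/null; python3 st.py
python3 chk.py 7.2 && python3 -m pendant '[[[-0.0006,-0.0056,0,0,0,-0.25,0.5],[-0.0006,-0.0056,0,0,0,-0.25,0.5]]]' >/dev/null; python3 st.py
python3 chk.py 7.2 && python3 -m pendant '[[[-0.0006,-0.0056,0,0,0,-0.25,0.5],[-0.0006,-0.0056,0,0,0,-0.25,0.5]]]' >/dev/null; python3 st.py
python3 chk.py 7.2 && python3 -m pendant '[[[-0.0006,-0.0056,0,0,0,-0.25,0.5],[-0.0006,-0.0056,0,0,0,-0.25,0.5]]]' >/dev/null; python3 st.py
```

```text
tcp angle -0.037 r 0.1563 tool yaw rel -0.097 z 0.10816216196737931 F tool [-0.4   1.16 -0.3 ] q6 -1.8735141850411725
tcp angle 0.019 r 0.1562 tool yaw rel -0.037 z 0.10815211434194864 F tool [-0.2   1.63 -1.76] q6 -1.9505243937394399
tcp angle 0.072 r 0.1562 tool yaw rel 0.022 z 0.10809232513221563 F tool [-0.7   5.79 -1.83] q6 -2.02679851694947
tcp angle 0.126 r 0.1561 tool yaw rel 0.083 z 0.10805944433545187 F tool [-0.13  4.82 -1.54] q6 -2.10225064051797
tcp angle 0.182 r 0.1561 tool yaw rel 0.143 z 0.1080263809787548 F tool [-0.28  5.19 -3.17] q6 -2.176780154555922
tcp angle 0.237 r 0.1560 tool yaw rel 0.203 z 0.10797943348134126 F tool [ 1.26  5.32 -3.55] q6 -2.2503715246036813
```

```bash

python3 chk.py 7.2 && python3 -m pendant '[[[-0.0003,-0.0056,0,0,0,-0.25,0.5],[-0.0003,-0.0056,0,0,0,-0.25,0.5]]]' >/dev/null; python3 st.py
python3 chk.py 7.2 && python3 -m pendant '[[[-0.0003,-0.0056,0,0,0,-0.25,0.5],[-0.0003,-0.0056,0,0,0,-0.25,0.5]]]' >/dev/null; python3 st.py
python3 chk.py 7.2 && python3 -m pendant '[[[-0.0003,-0.0056,0,0,0,-0.25,0.5],[-0.0003,-0.0056,0,0,0,-0.25,0.5]]]' >/dev/null; python3 st.py
python3 chk.py 7.2 && python3 -m pendant '[[[-0.0003,-0.0056,0,0,0,-0.25,0.5],[-0.0003,-0.0056,0,0,0,-0.25,0.5]]]' >/dev/null; python3 st.py
python3 chk.py 7.2 && python3 -m pendant '[[[-0.0003,-0.0056,0,0,0,-0.25,0.5],[-0.0003,-0.0056,0,0,0,-0.25,0.5]]]' >/dev/null; python3 st.py
python3 chk.py 7.2 && python3 -m pendant '[[[-0.0003,-0.0056,0,0,0,-0.1,0.5],[-0.0003,-0.0056,0,0,0,-0.1,0.5]]]' >/dev/null; python3 st.py
```

```text
tcp angle 0.294 r 0.1560 tool yaw rel 0.263 z 0.10796029378348392 F tool [-0.35  5.51 -4.22] q6 -2.3234826851973276
tcp angle 0.351 r 0.1560 tool yaw rel 0.323 z 0.10793280045431153 F tool [ 0.35  5.99 -4.19] q6 -2.395534667221613
tcp angle 0.408 r 0.1560 tool yaw rel 0.383 z 0.10795781686081644 F tool [-0.28  5.35 -3.91] q6 -2.4664807650843046
tcp angle 0.464 r 0.1560 tool yaw rel 0.443 z 0.10788793703959289 F tool [-1.08  6.02 -4.2 ] q6 -2.5363565789132987
tcp angle 0.521 r 0.1559 tool yaw rel 0.503 z 0.10781151531925277 F tool [ 0.79  6.03 -3.96] q6 -2.605132714903325
tcp angle 0.575 r 0.1564 tool yaw rel 0.527 z 0.107558407613938 F tool [ 2.06  5.52 -3.13] q6 -2.6363060607802637
```

```bash
python3 -m pendant '[[[-0.002,0.0125,0,0,0,0,0.5],[-0.002,0.0125,0,0,0,0.4,0.5],[-0.0006,0.0094,0,0,0,0.417,0.5],[-0.0006,0.0094,0,0,0,0.417,0.5],[-0.0006,0.0094,0,0,0,0.417,0.5],[-0.0006,0.0094,0,0,0,0.417,0.5],[-0.0006,0.0094,0,0,0,0.417,0.5],[-0.0006,0.0094,0,0,0,0.417,0.5],[-0.0006,0.0094,0,0,0,0.417,0.5],[-0.0006,0.0094,0,0,0,0.417,0.5],[-0.0006,0.0094,0,0,0,0.417,0.5],[-0.0006,0.0094,0,0,0,0.417,0.5]]]' >/dev/null;python3 st.py
python3 -m pendant '[[[-0.0006,0.0094,0,0,0,0.417,0.5],[-0.0006,0.0094,0,0,0,0.417,0.5],[-0.0006,0.0094,0,0,0,0.417,0.5],[-0.0006,0.0094,0,0,0,0.417,0.5],[-0.0006,0.0094,0,0,0,0.417,0.5],[-0.0006,0.0094,0,0,0,0.417,0.5],[-0.0006,0.0094,0,0,0,0.417,0.5],[-0.001,0.0094,0,0,0,0.417,0.5],[-0.001,0.0094,0,0,0,0.417,0.5],[-0.001,0.0094,0,0,0,0.417,0.5],[-0.001,0.0094,0,0,0,0.417,0.5],[-0.001,0.0094,0,0,0,0.417,0.5],[0,0,0,0,0,0,0.5]]]' ;python3 st.py
```

```text
tcp angle -0.035 r 0.1495 tool yaw rel -0.024 z 0.10815730625176746 F tool [ 1.08 -2.35 -0.58] q6 -1.9402572089461105
t: 23.7
tcp_pos: [0.5112, -0.1243, 0.1081]
tool_rot: [0.415, 0.91, 0.0, 0.0]
force: [0.3, 1.0, 0.7]
finger_gap: 0.498
gripper_force: 0.0
tcp angle -0.651 r 0.1457 tool yaw rel -0.622 z 0.10807494105271907 F tool [ 0.53  0.85 -0.65] q6 -1.1654521445239958
```

```bash

python3 -m pendant '[[[0.003,-0.0125,0,0,0,0,0.5],[0.003,-0.0125,0,0,0,-0.2,0.5],[0,-0.0056,0,0,0,-0.25,0.5],[0,-0.0056,0,0,0,-0.25,0.5],[0,-0.0056,0,0,0,-0.25,0.5]]]' >/dev/null; python3 st.py
python3 chk.py 7 && python3 -m pendant '[[[-0.0003,-0.0056,0,0,0,-0.25,0.5],[-0.0003,-0.0056,0,0,0,-0.25,0.5]]]' >/dev/null; python3 st.py
python3 chk.py 7 && python3 -m pendant '[[[-0.0003,-0.0056,0,0,0,-0.25,0.5],[-0.0003,-0.0056,0,0,0,-0.25,0.5]]]' >/dev/null; python3 st.py
python3 chk.py 7 && python3 -m pendant '[[[-0.0003,-0.0056,0,0,0,-0.25,0.5]]]' >/dev/null; python3 st.py
python3 chk.py 7 && python3 -m pendant '[[[-0.0003,-0.0056,0,0,0,-0.25,0.5]]]' >/dev/null; python3 st.py
python3 chk.py 7 && python3 -m pendant '[[[-0.0003,-0.0056,0,0,0,-0.25,0.5]]]' >/dev/null; python3 st.py
python3 chk.py 7 && python3 -m pendant '[[[-0.0003,-0.0056,0,0,0,-0.25,0.5]]]' >/dev/null; python3 st.py
python3 chk.py 7 && python3 -m pendant '[[[-0.0003,-0.0056,0,0,0,-0.25,0.5]]]' >/dev/null; python3 st.py
```

```text
tcp angle -0.423 r 0.1523 tool yaw rel -0.507 z 0.10821685833182153 F tool [-0.83  0.75  0.29] q6 -1.3413993917247033
tcp angle -0.364 r 0.1525 tool yaw rel -0.447 z 0.10827544967034103 F tool [-1.1   1.73  0.6 ] q6 -1.419494594005216
tcp angle -0.310 r 0.1525 tool yaw rel -0.388 z 0.10827493810769698 F tool [-2.59  6.4   2.56] q6 -1.497822574457218
tcp angle -0.282 r 0.1525 tool yaw rel -0.358 z 0.10828261032054656 F tool [-2.46  5.44  2.82] q6 -1.5370317547643306
tcp angle -0.253 r 0.1525 tool yaw rel -0.328 z 0.10829020255320751 F tool [-2.01  5.66  2.14] q6 -1.576278093352553
tcp angle -0.223 r 0.1525 tool yaw rel -0.298 z 0.10829606672455386 F tool [-3.13  4.75  3.2 ] q6 -1.6154887533672355
tcp angle -0.194 r 0.1526 tool yaw rel -0.268 z 0.10828812403936591 F tool [-3.71  5.25  2.43] q6 -1.6547545307877494
tcp angle -0.165 r 0.1527 tool yaw rel -0.238 z 0.10832960800149044 F tool [-3.63  6.31  2.89] q6 -1.6939365762015353
```

Biting as predicted at about −0.32. Continuing in single small rows with the force gate.

```bash

python3 chk.py 7 && python3 -m pendant '[[[-0.0005,-0.0056,0,0,0,-0.2,0.5]]]' >/dev/null; python3 st.py
python3 chk.py 7 && python3 -m pendant '[[[-0.0005,-0.0056,0,0,0,-0.2,0.5]]]' >/dev/null; python3 st.py
python3 chk.py 7 && python3 -m pendant '[[[-0.0005,-0.0056,0,0,0,-0.2,0.5]]]' >/dev/null; python3 st.py
python3 chk.py 7 && python3 -m pendant '[[[-0.0005,-0.0056,0,0,0,-0.2,0.5]]]' >/dev/null; python3 st.py
python3 chk.py 7 && python3 -m pendant '[[[-0.0005,-0.0056,0,0,0,-0.2,0.5]]]' >/dev/null; python3 st.py
python3 chk.py 7 && python3 -m pendant '[[[-0.0005,-0.0056,0,0,0,-0.2,0.5]]]' >/dev/null; python3 st.py
python3 chk.py 7 && python3 -m pendant '[[[-0.0005,-0.0056,0,0,0,-0.2,0.5]]]' >/dev/null; python3 st.py
python3 chk.py 7 && python3 -m pendant '[[[-0.0005,-0.0056,0,0,0,-0.2,0.5]]]' >/dev/null; python3 st.py
```

```text
tcp angle -0.138 r 0.1527 tool yaw rel -0.215 z 0.1083365363042266 F tool [-4.07  8.92  1.48] q6 -1.7269608798764093
tcp angle -0.138 r 0.1527 tool yaw rel -0.215 z 0.1083365363042266 F tool [-4.07  8.92  1.48] q6 -1.7269608798764093
tcp angle -0.138 r 0.1527 tool yaw rel -0.215 z 0.1083365363042266 F tool [-4.07  8.92  1.48] q6 -1.7269608798764093
tcp angle -0.138 r 0.1527 tool yaw rel -0.215 z 0.1083365363042266 F tool [-4.07  8.92  1.48] q6 -1.7269608798764093
tcp angle -0.138 r 0.1527 tool yaw rel -0.215 z 0.1083365363042266 F tool [-4.07  8.92  1.48] q6 -1.7269608798764093
tcp angle -0.138 r 0.1527 tool yaw rel -0.215 z 0.1083365363042266 F tool [-4.07  8.92  1.48] q6 -1.7269608798764093
tcp angle -0.138 r 0.1527 tool yaw rel -0.215 z 0.1083365363042266 F tool [-4.07  8.92  1.48] q6 -1.7269608798764093
tcp angle -0.138 r 0.1527 tool yaw rel -0.215 z 0.1083365363042266 F tool [-4.07  8.92  1.48] q6 -1.7269608798764093
```

```bash

python3 -m pendant '[[[0,0,0,0,0,0,0.5]]]' >/dev/null; python3 st.py
python3 -m pendant '[[[0,0,0,0,0,0,0.5]]]' >/dev/null; python3 st.py
python3 -m pendant '[[[0,0,0,0,0,0,0.5]]]' >/dev/null; python3 st.py
```

```text
tcp angle -0.136 r 0.1528 tool yaw rel -0.216 z 0.10833382681146073 F tool [-4.29  5.45  1.7 ] q6 -1.7260135070197882
tcp angle -0.136 r 0.1528 tool yaw rel -0.216 z 0.10831372041398186 F tool [-2.53  6.25  2.33] q6 -1.7254658036526809
tcp angle -0.137 r 0.1528 tool yaw rel -0.216 z 0.10832961283410444 F tool [-3.63  6.57  2.08] q6 -1.7254573914672924
```

```bash

python3 -m pendant '[[[-0.0002,-0.003,0,0,0,-0.11,0.5]]]' >/dev/null; python3 st.py
python3 chk.py 9 && python3 -m pendant '[[[-0.0002,-0.003,0,0,0,-0.11,0.5]]]' >/dev/null; python3 st.py
python3 chk.py 8.5 && python3 -m pendant '[[[-0.0002,-0.003,0,0,0,-0.11,0.5]]]' >/dev/null; python3 st.py
python3 chk.py 8.5 && python3 -m pendant '[[[-0.0002,-0.003,0,0,0,-0.11,0.5]]]' >/dev/null; python3 st.py
python3 -m pendant '[[[0,0,0,0,0,0,0.5]]]' >/dev/null; python3 st.py
python3 -m pendant '[[[0,0,0,0,0,0,0.5]]]' >/dev/null; python3 st.py
```

```text
tcp angle -0.126 r 0.1527 tool yaw rel -0.203 z 0.10831094107733516 F tool [-3.23  9.71  2.3 ] q6 -1.7439447376553792
tcp angle -0.126 r 0.1527 tool yaw rel -0.203 z 0.10831094107733516 F tool [-3.23  9.71  2.3 ] q6 -1.7439447376553792
tcp angle -0.126 r 0.1527 tool yaw rel -0.203 z 0.10831094107733516 F tool [-3.23  9.71  2.3 ] q6 -1.7439447376553792
tcp angle -0.126 r 0.1527 tool yaw rel -0.203 z 0.10831094107733516 F tool [-3.23  9.71  2.3 ] q6 -1.7439447376553792
tcp angle -0.124 r 0.1528 tool yaw rel -0.203 z 0.10831668563710141 F tool [-3.24  8.03  1.99] q6 -1.7438254177397796
tcp angle -0.124 r 0.1528 tool yaw rel -0.203 z 0.10830098151185083 F tool [-3.79  7.81  2.09] q6 -1.7435360709285064
```

```bash

python3 -m pendant '[[[-0.0001,-0.0015,0,0,0,-0.05,0.5],[0,0,0,0,0,0,0.5]]]' >/dev/null; python3 st.py
python3 chk.py 9.7 && python3 -m pendant '[[[-0.0001,-0.0015,0,0,0,-0.05,0.5],[0,0,0,0,0,0,0.5]]]' >/dev/null; python3 st.py
python3 -m pendant '[[[0,0,0,0,0,0,0.5]]]' >/dev/null; python3 st.py
python3 -m pendant '[[[0,0,0,0,0,0,0.5]]]' >/dev/null; python3 st.py
```

```text
tcp angle -0.119 r 0.1528 tool yaw rel -0.197 z 0.10830843356986232 F tool [-4.17  9.44  2.05] q6 -1.7520626094593694
tcp angle -0.112 r 0.1529 tool yaw rel -0.191 z 0.10827550052823329 F tool [-4.15  9.98  1.85] q6 -1.7605071137960062
tcp angle -0.112 r 0.1528 tool yaw rel -0.191 z 0.10829304498780845 F tool [-3.08  9.28  1.69] q6 -1.7603641717851903
tcp angle -0.112 r 0.1528 tool yaw rel -0.191 z 0.10829103614300438 F tool [-4.34 10.99  2.56] q6 -1.7603652361856057
```

It holds at about 10 N, which is a firm grip. Backing off to centre, lifting clear and looking.

```bash
python3 -m pendant '[[[0,0.006,0,0,0,0,0.5],[0,0.006,0,0,0,0,0.5],[0,0,0,0,0,0,0.5]]]'; python3 -m pendant '[[[0,0,-0.03,0,0,0,0.5],[0,0,-0.05,0,0,0,0.5],[0,0,-0.05,0,0,0,0.5],[0,0,-0.05,0,0,0,0.5],[0.03,0.03,0,0,0,0,0.5],[0.03,0.03,0,0,0,0,0.5],[0.03,0.03,0,0,0,0,0.5],[0,0.06,0,0,0,0,0.5],[0,0.06,0,0,0,0,0.5],[0,0.06,0,0,0,0,0.5],[0,0.06,0,0,0,0,0.5],[0,0,0,0,0,0,0.5]]]'; python3 - <<'E'
from station import eyes
from h import *
t=eyes.snapshot("top");s=eyes.snapshot("scene")
a=cv2.resize(t["pixels"][160:260,280:400,::-1],(480,400),interpolation=cv2.INTER_CUBIC)
b=cv2.resize(s["pixels"][160:260,290:370,::-1],(320,400),interpolation=cv2.INTER_CUBIC)
cv2.imwrite("pics/t9.png",np.hstack([a,b]))
E
```

```text
t: 26.7
tcp_pos: [0.4621, -0.1768, 0.1083]
tool_rot: [0.21, 0.978, 0.0, 0.0]
force: [3.4, 2.9, -0.2]
finger_gap: 0.501
gripper_force: 1.9
t: 27.9
tcp_pos: [0.5065, 0.0968, 0.2521]
tool_rot: [0.207, 0.978, 0.001, 0.001]
force: [0.1, -0.2, 0.1]
finger_gap: 0.5
gripper_force: 0.0
```

View pics/t9.png

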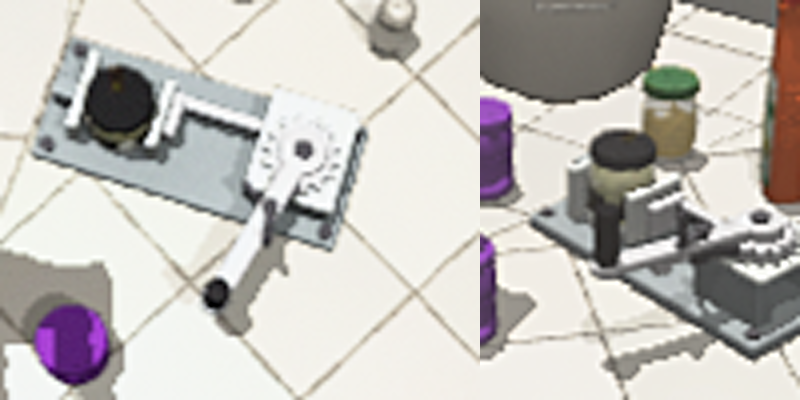

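The picture shows the jar upright and pinched between both jaws (lid at (120,97)). The lever tab (268,228) is on the tighten side, the bystander in view is unmoved, and the gripper is clear.

```bash
python3 -c "
from station import job
print(job.sign_off())"
```

```text
the job is handed in; nothing more can be done
None
```

I flipped the lever to tighten and worked the handle until it went firm at about 10 N. The final picture shows the olive jar upright between the jaws, the salt shaker unmoved (tins not re-checked) and the gripper clear; job handed in at about 28 s.

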